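Put the odds and ends away in the fitted drawer tray

ROBOT

A 6-joint arm with a two-finger parallel gripper is mounted at the origin on a cart in front of the work surface, level with it; the furniture and walls round the work are solid. World frame = base frame: x ahead of the robot, y to its left, z up, the work surface at z = 0. Lengths are in mm, angles in rad, forces in N, time in s.
With the tool pointing down it reaches from about 400 to 925 mm from the base axis. Payload 12.5 kg.
Tool frame: the origin (TCP) lies on the front face of the gripper's body, between the roots of the fingers; the fingertips stand 78 mm ahead of it and the grasp point (between the pads) lies 59 mm ahead of it (env.nose_length is the distance from the TCP to the fingertips, in mm); z points along the fingers, y is the line along which they close (so a half turn about z gives the same grasp; the last joint's range is limited). The gripper opens to 95 mm and grips with 3 to 60 N. Pads are 20 mm wide; open, the fingers measure 119 mm over their backs; the gripper's body (75 mm by 180 mm) begins 59 mm behind the grasp point.
Start: joints at [0.996, 0.491, 1.559, -0, 1.092, -0.106], TCP at [282.368, 557.589, 292.261] pointing down, gripper open.
Joint ranges: [-3.1, 3.1], [-0.84, 2.19], [0.05, 2.79], [-1.13, 4.28], [0.06, 2.93], [-2.69, 2.69]. Speed limits (rad/s): [2.22, 2.22, 2.79, 3.14, 3.14, 3.14].

INTERFACE

Orientations are given as [roll, pitch, yaw] about the fixed x, y, z axes, in that order (R = Rz(yaw) Ry(pitch) Rx(roll)).
In Python, from cell import env gives the robot as it stands.
- The arm moves only by the tool jog_arm, never from a script. Its argument "motion" is a list of rows, each a list of 7 numbers: the turn, a rotation vector about the tool's x, y, z in degrees, then the shift along the tool's x, y, z in mm, then the finger opening in mm, from 0 to 95.1. In form: [[wx, wy, wz, x, y, z, hand], ...]. A call has 1 to 10 rows; each row shifts and turns the commanded pose from where the row before left it, along the tool's axes as they then stand; what a row does not reach is not made up. A row lasts 1/8 s, in which the tool goes at most 62.5 mm and 10.7 degrees, less where a joint would pass 70% of its speed; a pose out of reach is approached as far as the arm can. A call is refused whole if a number of a shift passes 62.5 or a number of a turn 10.7, either way. A call with a gripper value outside its range is refused whole. The fingers move at their own pace and stop on an object; the grip force is fixed at half the most. Time passes only in rows, so rows that do not move let the fingers close. It gives the time, the measured TCP pose, the force, the opening and the grip force at its end, in the units of the state.
- env.state(): the state, without advancing time (a new reading comes with each control period).
- env.read_camera(name): name is "side" or "top"; returns a dict with "color" (400x640x3 uint8, red, green, blue), "z_map" (400x640 float32, mm along the optical axis (not along the pixel's ray), 0 where there is no reading), "camera_matrix" (3x3 intrinsics, pixels), "k1" (the pictures are not rectified: a ray, as slopes to the right and down, at radius r is drawn at 1 + k1 r^2 times it, then the intrinsics apply), "world_to_cam" (4x4, takes a point from world to camera coordinates). Camera axes: x right, y up, looking along -z (the intrinsics and any distortion apply to the point x, -y, -z); pixel columns grow to the right and rows downward; lengths in mm; the calibration is good to about 2 mm. A picture is of the moment at which its call begins.
- env.job_done(): hands the job in; it is judged then, once.
Trained networks look in the newest picture that a camera, given by its name, has taken for a name from the list of things; names that differ only in an ending like _2 or _b are one class to them, and where a whole thing is asked for, a point or a joint stands for the part that bears it (a point fixed in the world has none). Each returns a list of dicts, best first, with "score" (0 to 1); they miss things now and then, are a little off and sometimes report something else, mostly with a low value. They report only what shows in the picture. A call takes as long as a camera call.
- env.recognise(camera, thing): "location" ([column, row] in pixels, amid what is visible of it).
The state is a dict: "t": time; "joints": joint angles; "qvel": joint speeds; "tau": joint torques, N m; "eef_pos": TCP position; "tcp_rot": TCP orientation; "ft_force": force on the tool from outside, world axes, zero at the start; "moment": the same for the moment, N m; "opening": opening from 0.0 (shut) to 1.0 (fully open); "grip_force": force on a finger pad.
Only numpy, scipy, OpenCV 4.12 (cv2) and the standard library are available. Lean on these libraries where they do the work, as an engineer would, in place of code of your own. Each camera call takes 0.05 s, during which the arm holds its last target. There are 200 camera calls.

TASK

Put the plug adapter, the stick lighter, the matchbox and the bag clip that lie on the grey hob cover away in the wooden drawer tray, each lying flat on the bottom of the lined recess cut to its size. The memory stick and the larger card box lying among them only look similar and do not belong in the tray: leave them where they lie.

Things in the scene. Friction and masses are not known exactly. Their poses are not given: they have to be found in the camera images.
- plug_adapter: (mm) Small chunky white plug adapter lying flat, two rounded lobes: a wide one (36 in x, from y = -10 to +21) and a narrower, lower one at -y; overall 36 (x) x 41 (y) x 28 high, 50 g. Pinch across x at about y = +6. Origin at the centre of its underside, z up; lies on a flat grey hob cover, top 22 above the worktop.
- stick_lighter: (mm) Slim stick lighter lying flat, dark body with a light metal end at -y; the longer of the two dark sticks: 27 (x) x 81 (y) x 12 high, 30 g. Pinch across x at the body, about y = +8. Origin at the centre of its underside, z up; lies on a flat grey hob cover, top 22 above the worktop.
- matchbox: (mm) Small flat closed matchbox, the smaller of the two card boxes: 48 (x) x 61 (y) x 15 high, 40 g. Pinch across x. Origin at the centre of its underside, z up; lies on a flat grey hob cover, top 22 above the worktop.
- bag_clip: (mm) Narrow straight bag clip lying flat, plain plastic, no metal end: 15 (x) x 72 (y) x 12 high, 15 g. Pinch across x. Origin at the centre of its underside, z up; lies on a flat grey hob cover, top 22 above the worktop.
- memory_stick: (mm) Look-alike of the lighter that stays where it lies: a small memory stick, dark with a light metal plug, clearly the shorter of the two dark sticks: 24 (x) x 57 (y) x 9 high. Origin at the centre of its underside, z up; lies on a flat grey hob cover, top 22 above the worktop.
- card_box: (mm) Look-alike of the matchbox that stays where it lies: the larger and thicker closed card box, 62 (x) x 70 (y) x 22 high. Origin at the centre of its underside, z up; lies on a flat grey hob cover, top 22 above the worktop.
- adapter_insert: (mm) Fixed wooden insert with a grey-lined recess 52 (x) x 57 (y), 6 deep, for the plug adapter, the shortest recess. Four inserts of one outer size, 84 (x) x 106 (y), stand 2 x 2 in a drawer tray (85 between centres in x, 107 in y), shuffled; they differ in the recess. Tray wall 2 above the rims. Origin: centre of the insert's underside, 7 above the worktop; recess floor z = +2, rim z = +8.
- lighter_insert: (mm) Fixed wooden insert with a grey-lined recess 43 (x) x 97 (y), 6 deep, for the stick lighter. Four inserts of one outer size, 84 (x) x 106 (y), stand 2 x 2 in a drawer tray (85 between centres in x, 107 in y), shuffled; they differ in the recess. Tray wall 2 above the rims. Origin: centre of the insert's underside, 7 above the worktop; recess floor z = +2, rim z = +8.
- matchbox_insert: (mm) Fixed wooden insert with a grey-lined recess 64 (x) x 77 (y), 6 deep, for the matchbox. Four inserts of one outer size, 84 (x) x 106 (y), stand 2 x 2 in a drawer tray (85 between centres in x, 107 in y), shuffled; they differ in the recess. Tray wall 2 above the rims. Origin: centre of the insert's underside, 7 above the worktop; recess floor z = +2, rim z = +8.
- clip_insert: (mm) Fixed wooden insert with a grey-lined recess 31 (x) x 88 (y), 6 deep, for the bag clip, the narrowest recess. Four inserts of one outer size, 84 (x) x 106 (y), stand 2 x 2 in a drawer tray (85 between centres in x, 107 in y), shuffled; they differ in the recess. Tray wall 2 above the rims. Origin: centre of the insert's underside, 7 above the worktop; recess floor z = +2, rim z = +8.

How it is judged (in metres and radians):
At the end, for the whole second after the job is handed in: The four things rest flat in their own recess, at rest: centre within 14 mm of the insert's centre, underside under 5 mm above the insert's underside, tilt under 0.1 rad. Memory stick and card box within 20 mm of where they began (horizontal distance between plug_adapter and adapter_insert below 0.014 m and z of plug_adapter in the frame of adapter_insert below 0.005 m and angle between each of plug_adapter, stick_lighter, matchbox, bag_clip's own z axis and vertical below 0.1 rad and linear speed of each of plug_adapter, stick_lighter, matchbox, bag_clip below 0.01 m/s and horizontal distance between stick_lighter and lighter_insert below 0.014 m and z of stick_lighter in the frame of lighter_insert below 0.005 m and horizontal distance between matchbox and matchbox_insert below 0.014 m and z of matchbox in the frame of matchbox_insert below 0.005 m and horizontal distance between bag_clip and clip_insert below 0.014 m and z of bag_clip in the frame of clip_insert below 0.005 m and distance of each of memory_stick, card_box from where it was at the start of the episode below 0.02 m); the robot touches nothing.
It fails at once if the memory stick is disturbed (moved more than 20 mm) (distance of memory_stick from where it was at the start of the episode above 0.02 m).
It fails at once if the card box is disturbed (moved more than 20 mm) (distance of card_box from where it was at the start of the episode above 0.02 m).
It also fails if it takes over 90 s, if anything falls off the work surface, if the arm or the gripper's body presses on something with over 40 N, if the wrist force passes 120 N, or if a joint passes its speed limit or range.

## Working session

There is one attempt and no reset: what is moved stays moved. The work goes in short steps, Python scripts to look and compute and a tool call to move; the robot and the scene stay as the last step left them, time stands still between calls to the robot, and variables do not carry over. Pictures are saved under pics/ and viewed, at most 14 in all, crops included, and the job is handed in when it is done.

Besides the shell and the picture viewer there is one more tool, called after "Call:" as name(argument=value, ...), one argument or row to a line, values as JSON. jog_arm: Moves the arm, as the interface text tells. Its arguments: {"type":"object","properties":{"motion":{"type":"array"}},"required":["motion"]}

```bash
mkdir -p pics; ls; cat > h.py <<'E'
import numpy as np, cv2
from cell import env
def shot(n):
    c=env.read_camera(n); return c
def cloud(c):
    K=c["camera_matrix"];h,w=c["z_map"].shape
    u,v=np.meshgrid(np.arange(w),np.arange(h))
    xd=(u-K[0,2])/K[0,0]; yd=(v-K[1,2])/K[1,1]
    x,y=xd.copy(),yd.copy()
    for _ in range(8):
        f=1+c["k1"]*(x*x+y*y); x,y=xd/f,yd/f
    z=c["z_map"]; P=np.stack([x*z,-y*z,-z],-1)
    T=np.linalg.inv(c["world_to_cam"])
    W=P@T[:3,:3].T+T[:3,3]; W[z<=0]=np.nan
    return W
E
python3 - <<'E'
from h import *
for n in("top","side"):
    c=shot(n); np.save(f"pics/{n}0.npy",cloud(c)); cv2.imwrite(f"pics/{n}0.png",c["color"][:,:,::-1]); cv2.imwrite(f"pics/{n}0.png",c["color"][:,:,::-1])
    W=np.load(f"pics/{n}0.npy"); print(n,np.linalg.inv(c["world_to_cam"])[:3,3],c["camera_matrix"][0,0])
    for t in "plug_adapter stick_lighter matchbox bag_clip memory_stick card_box adapter_insert lighter_insert matchbox_insert clip_insert".split():
        for r in env.recognise(n,t)[:3]:
            u,v=map(int,r["location"]); print(t,round(r["score"],2),u,v,W[v,u].round(0))
print(env.state())
E
```

```text
pics
top [ 451.47910634 -104.09079138  931.41245256] 482.97439506223
plug_adapter 0.78 391 177 [ 548. -204.   49.]
stick_lighter 0.71 391 237 [ 439. -203.   37.]
stick_lighter 0.23 266 170 [571.  32.   8.]
matchbox 0.59 335 236 [ 442. -100.   39.]
bag_clip 0.77 337 179 [ 548. -105.   34.]
memory_stick 0.62 452 170 [ 562. -321.   30.]
card_box 0.86 456 239 [ 433. -322.   42.]
adapter_insert 0.95 268 170 [570.  28.   9.]
lighter_insert 0.71 223 171 [570. 116.  10.]
lighter_insert 0.16 453 242 [ 428. -316.   44.]
matchbox_insert 0.9 224 228 [459. 114.   9.]
clip_insert 0.76 271 226 [462.  23.   7.]
side [481.5156428  544.50803389 611.20709071] 385.13971661347693
plug_adapter 0.65 307 171 [ 545. -201.   48.]
stick_lighter 0.75 350 177 [ 440. -199.   34.]
bag_clip 0.52 303 204 [548. -98.  32.]
memory_stick 0.6 306 149 [ 556. -321.   31.]
card_box 0.92 350 152 [ 439. -296.   41.]
adapter_insert 0.84 287 252 [573.  25.  10.]
lighter_insert 0.57 285 283 [569. 103.  10.]
matchbox_insert 0.73 340 290 [464. 115.   9.]
clip_insert 0.94 344 251 [456.  18.   9.]
clip_insert 0.6 305 171 [ 550. -198.   50.]
{'t': 1.1, 'joints': array([ 9.96398043e-01,  4.90884427e-01,  1.55892201e+00,  7.15945034e-06,
        1.09172347e+00, -1.05599623e-01]), 'qvel': array([ 1.41130179e-03, -6.80998154e-05, -3.22561243e-04,  1.34213823e-03,
        7.64941576e-04,  8.35653766e-04]), 'tau': array([-1.96245259e-03, -6.12463546e+01, -2.58442551e+01,  6.93523418e-02,
        4.44149505e-02, -2.57276406e-05]), 'eef_pos': array([282.36006771, 557.57666878, 292.26302875]), 'tcp_rot': array([3.14152959e+00, 2.95199872e-07, 2.67279069e+00]), 'ft_force': array([-0.06914243, -0.01515841,  0.63704934]), 'moment': array([ 0.00124665, -0.04003628,  0.03224884]), 'grip_force': 0.0, 'opening': 0.9994067687391035}
```

View pics/top0.png

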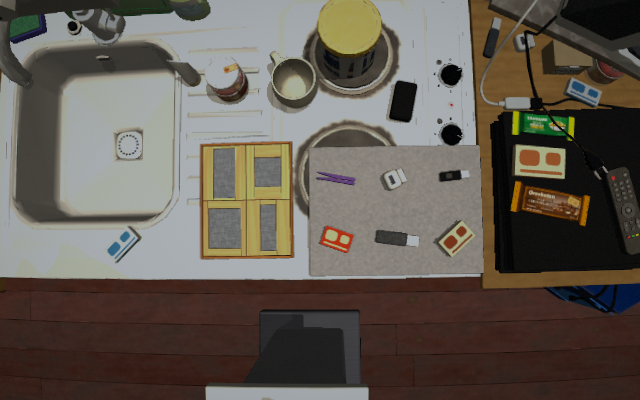

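View pics/side0.png

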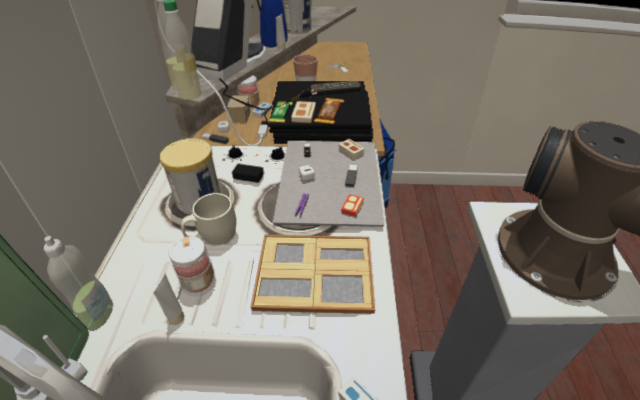

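The top picture shows the clip (337,179), adapter (392,177) and memory stick (453,175), with the matchbox (336,238), lighter (396,239) and card box (456,238) below them. The tray at (246,200) has the lighter recess top left, adapter top right, matchbox bottom left and clip bottom right. The side view agrees with this. Next I'll fit precise poses.

```bash
cat > fit.py <<'E'
from h import *
W={n:np.load(f"pics/{n}0.npy") for n in("top","side")}
im=cv2.imread("pics/top0.png")
objs=dict(plug=(548,-204),lighter=(439,-200),match=(442,-102),clip=(548,-102),mem=(562,-321),card=(433,-318))
for n,w in W.items():
    d=(abs(w[...,0]-495)<15)&(w[...,1]<-80)&(w[...,1]>-340); print(n,"cover z",np.nanmedian(w[d][:,2]).round(1),np.nanstd(w[d][:,2]).round(1))
    cz=np.nanmedian(w[d][:,2])
    for k,(x,y) in objs.items():
        m=(np.hypot(w[...,0]-x,w[...,1]-y)<62)&(w[...,2]>cz+4)&(w[...,2]<cz+40)
        nl,l=cv2.connectedComponents(m.astype(np.uint8))
        b=max(range(1,nl),key=lambda i:(l==i).sum()); P=w[l==b]
        r=cv2.minAreaRect(P[:,:2].astype(np.float32))
        print(n,k,len(P),"c",np.round(r[0],1),"size",np.round(r[1],1),"ang",round(r[2],1),"mean",P[:,:2].mean(0).round(1),"ztop",np.percentile(P[:,2],[50,90]).round(1))
    for k,(x,y) in dict(adap=(570,26),light=(570,112),match=(462,114),clip=(462,22)).items():
        m=(abs(w[...,0]-x)<52)&(abs(w[...,1]-y)<40)&(w[...,2]<12)&(w[...,2]>4)
        nl,l=cv2.connectedComponents(m.astype(np.uint8))
        b=max(range(1,nl),key=lambda i:(l==i).sum()); P=w[l==b]
        r=cv2.minAreaRect(P[:,:2].astype(np.float32))
        print(n,k,len(P),"c",np.round(r[0],1),"size",np.round(r[1],1),"ang",round(r[2],1),"mean",P[:,:2].mean(0).round(1),"z",np.median(P[:,2]).round(1))
    m=(abs(w[...,0]-515)<130)&(abs(w[...,1]-68)<100)&(w[...,2]>12.5)&(w[...,2]<22)
    P=w[m];r=cv2.minAreaRect(P[:,:2].astype(np.float32));print("tray",r,np.median(P[:,2]))
    print("tallest near",[ (a,np.nanmax(w[...,2][(w[...,0]<a)&(w[...,0]>350)&(w[...,1]<180)&(w[...,1]>-360)]).round()) for a in(620,650,680,720,760)])
c=cv2.resize(im[140:280,195:490],None,fx=2.7,fy=2.7,interpolation=cv2.INTER_CUBIC); cv2.imwrite("pics/crop.png",c)
E
python3 fit.py
```

```text
top cover z 21.8 1.6
top plug 362 c [ 547.2 -211.5] size [33.6 38.9] ang 24.6 mean [ 546.2 -209.8] ztop [47.5 50.6]
top lighter 537 c [ 434.7 -214.9] size [81.1 26.1] ang 82.0 mean [ 435.9 -213.2] ztop [33.3 35.3]
top match 567 c [ 436.4 -101.6] size [54.  36.1] ang 69.2 mean [ 436.5 -101.6] ztop [36.8 39. ]
top clip 229 c [ 550.8 -100.5] size [73.2 13.2] ang 78.6 mean [ 549.7 -104.7] ztop [32.4 34.5]
top mem 271 c [ 553.8 -325.5] size [18.1 57.2] ang 6.1 mean [ 553.3 -323.6] ztop [30.4 32.6]
top card 753 c [ 433.6 -322.9] size [39.8 61.6] ang 40.8 mean [ 433.8 -321. ] ztop [43.5 45.7]
top adap 775 c [567.6  27.7] size [57.  54.6] ang 0.0 mean [567.6  28.2] z 8.8
top light 1026 c [567.5 113.3] size [97.  46.3] ang 0.4 mean [568.1 114.8] z 8.9
top match 1297 c [457.8 114.7] size [64.2 81.3] ang 89.9 mean [459.6 114.4] z 8.9
top clip 732 c [461.3  27.4] size [32.9 90.2] ang 89.4 mean [459.8  27.7] z 8.8
tray ((513.5723266601562, 70.34412384033203), (225.81411743164062, 181.02017211914062), 0.33989813923835754) 15.19245354755867
tallest near [(620, np.float64(679.0)), (650, np.float64(6
[... 574 characters left out ...]
 [30.6 32.3]
side card 324 c [ 435.5 -321.5] size [41.3 64.4] ang 43.4 mean [ 434.7 -314.5] ztop [43.3 45.3]
side adap 528 c [567.8  27.2] size [57.6 51.6] ang 1.2 mean [568.   26.7] z 8.9
side light 893 c [567.6 112.1] size [41.6 97.5] ang 89.8 mean [567.5 111.7] z 9.2
side match 1069 c [460.4 111.9] size [75.7 62. ] ang 0.9 mean [460.5 111.7] z 9.2
side clip 466 c [459.7  26.1] size [86.9 28.6] ang 0.8 mean [459.8  25.6] z 9.0
tray ((513.7867431640625, 72.42898559570312), (225.1304931640625, 181.44015502929688), 0.34146741032600403) 15.258970356098075
tallest near [(620, np.float64(52.0)), (650, np.float64(52.0)), (680, np.float64(52.0)), (720, np.float64(101.0)), (760, np.float64(153.0))]
```

View pics/crop.png

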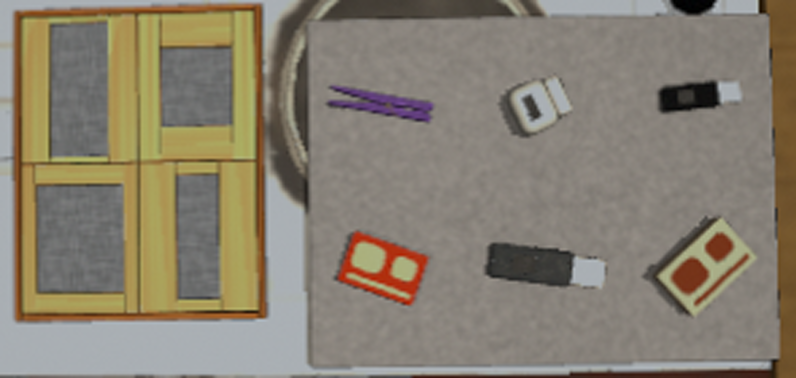

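The crop confirms the layout: the lighter's metal end is on the right, the adapter's narrow lobe is at upper right, and the matchbox is the smaller red box. Heights agree between the two views: cover 22, recess floor 9, rim 15. The adapter goes first.

```bash
cat > go.py <<'E'
import sys
from h import *
# usage: x y tipz phi ... ; prints turn about tool z, then shift in tool axes after the turn
s=env.state(); p=np.array(s["eef_pos"]); phi=np.degrees(s["tcp_rot"][2])-90
a=list(map(float,sys.argv[1:]))
print("now",p.round(1),"phi",round(phi,1),"tip",round(p[2]-78,1))
for i in range(0,len(a),4):
    x,y,z,f=a[i:i+4]; d=np.array([x,y,z+78])-p; t=-((f-phi+180)%360-180); r=np.radians(f)
    print("turn z",round(t,1),"| shift",round(-np.sin(r)*d[0]+np.cos(r)*d[1],1),round(np.cos(r)*d[0]+np.sin(r)*d[1],1),round(-d[2],1))
    p=p+d; phi=f
E
python3 go.py 545 -204.7 80 27 545 -204.7 31 27
```

```text
now [282.4 557.6 292.3] phi 63.1 tip 214.3
turn z 36.1 | shift -798.4 -112.1 134.3
turn z -0.0 | shift -0.0 -0.0 49.0
```

Call:
jog_arm(
  motion=[
    [0,0,9,0,0,0,95],
    [0,0,9,0,0,0,95],
    [0,0,9,0,0,0,95],
    [0,0,9,0,0,0,95],
    [0,0,0,-50,-7,0,95],
    [0,0,0,-50,-7,0,95],
    [0,0,0,-50,-7,0,95],
    [0,0,0,-50,-7,0,95],
    [0,0,0,-50,-7,0,95],
    [0,0,0,-50,-7,0,95],
  ],
)

```text
t: 2.35
eef_pos: [382.2, 270.0, 292.4]
tcp_rot: [3.141, -0.0, 2.045]
ft_force: [1.0, -0.4, -0.2]
opening: 0.999
grip_force: 0.0
```

Call:
jog_arm(
  motion=[
    [0,0,0,-50,-7,0,95],
    [0,0,0,-50,-7,0,95],
    [0,0,0,-50,-7,0,95],
    [0,0,0,-50,-7,0,95],
    [0,0,0,-50,-7,10,95],
    [0,0,0,-50,-7,20,95],
    [0,0,0,-50,-7,20,95],
    [0,0,0,-50,-7,20,95],
    [0,0,0,-50,-7,20,95],
    [0,0,0,-48,-14,20,95],
  ],
)

```text
t: 3.6
eef_pos: [541.1, -208.6, 181.5]
tcp_rot: [3.141, 0.0, 2.045]
ft_force: [-1.0, 0.2, 0.2]
opening: 0.997
grip_force: 0.0
```

```bash
python3 go.py 545 -204.7 60 27
```

```text
now [ 541.1 -208.6  181.5] phi 27.1 tip 103.5
turn z 0.1 | shift 1.7 5.2 43.5
```

Call:
jog_arm(
  motion=[
    [0,0,0,1.7,5.2,20,95],
    [0,0,0,0,0,25,95],
    [0,0,0,0,0,20,95],
    [0,0,0,0,0,7.5,95],
    [0,0,0,0,0,0,20],
    [0,0,0,0,0,0,20],
    [0,0,0,0,0,0,20],
    [0,0,0,0,0,0,20],
    [0,0,0,0,0,0,20],
    [0,0,0,0,0,0,20],
  ],
)

```text
t: 4.85
eef_pos: [544.3, -202.9, 109.7]
tcp_rot: [3.142, -0.0, 2.044]
ft_force: [-1.5, 0.7, 0.2]
opening: 0.421
grip_force: 0.0
```

Call:
jog_arm(
  motion=[
    [0,0,0,0,0,0,20],
    [0,0,0,0,0,0,20],
    [0,0,0,0,0,0,20],
  ],
)

```text
t: 5.22
eef_pos: [544.4, -202.9, 109.7]
tcp_rot: [3.141, -0.0, 2.045]
ft_force: [0.0, -0.4, 1.8]
opening: 0.346
grip_force: 30.0
```

Call:
jog_arm(
  motion=[
    [0,0,0,0,0,-25,20],
    [0,0,0,0,0,-35,20],
    [0,0,-10.5,0,0,0,20],
    [0,0,-10.5,0,0,0,20],
    [0,0,-10.5,0,0,0,20],
    [0,0,-10.5,0,0,0,20],
    [0,0,-10.5,0,0,0,20],
    [0,0,-10.5,0,0,0,20],
  ],
)

```text
t: 6.22
eef_pos: [544.3, -202.9, 169.6]
tcp_rot: [3.141, -0.0, -3.133]
ft_force: [-0.6, -0.3, -0.3]
opening: 0.351
grip_force: 30.0
```

```bash
python3 go.py 559.7 28 50 90
```

```text
now [ 544.3 -202.9  169.6] phi -269.5 tip 91.6
turn z 0.5 | shift -15.4 230.9 41.6
```

Call:
jog_arm(
  motion=[
    [0,0,0,-3,50,0,20],
    [0,0,0,-3,50,0,20],
    [0,0,0,-3,50,0,20],
    [0,0,0,-3,50,0,20],
    [0,0,0,-3.4,31,20,20],
    [0,0,0,0,0,20,20],
    [0,0,0,0,0,0,20],
  ],
)

```text
t: 7.1
eef_pos: [558.7, 28.5, 128.7]
tcp_rot: [3.141, -0.002, -3.138]
ft_force: [0.5, 0.4, -0.4]
opening: 0.346
grip_force: 30.0
```

```bash
python3 go.py 559.7 28 18.5 90; python3 - <<'E'
from h import *
c=shot("top"); cv2.imwrite("pics/t1.png",cv2.resize(c["color"][130:290,190:490,::-1],None,fx=2.6,fy=2.6))
E
```

```text
now [558.7  28.5 128.7] phi -269.8 tip 50.7
turn z 0.2 | shift -1.0 -0.5 32.2
```

View pics/t1.png

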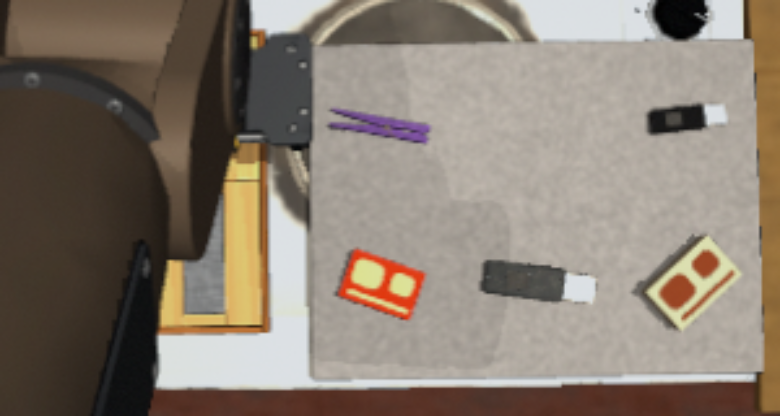

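The adapter has left the cover, the arm hides the tray, and the other five things haven't moved. I'll lower it and release.

Call:
jog_arm(
  motion=[
    [0,0,0,-1,0,18,20],
    [0,0,0,0,0,10,20],
    [0,0,0,0,0,4,20],
    [0,0,0,0,0,0,20],
    [0,0,0,0,0,0,50],
    [0,0,0,0,0,0,50],
    [0,0,0,0,0,0,50],
    [0,0,0,0,0,-20,95],
    [0,0,0,0,0,-40,95],
    [0,0,0,0,0,-20,95],
  ],
)

```text
t: 8.4
eef_pos: [560.5, 28.1, 179.6]
tcp_rot: [-3.142, 0.002, -3.139]
ft_force: [-0.6, 0.6, -0.6]
opening: 0.785
grip_force: 0.0
```

```bash
python3 go.py 550.8 -100.9 60 -11.4  550.8 -100.9 28 -11.4
```

```text
now [560.5  28.1 179.6] phi -269.9 tip 101.6
turn z 101.5 | shift -128.4 16.0 41.6
turn z -0.0 | shift 0.0 0.0 32.0
```

Call:
jog_arm(
  motion=[
    [0,0,10.2,0,0,0,95],
    [0,0,10.2,0,0,0,95],
    [0,0,10.2,0,0,0,95],
    [0,0,10.2,0,0,0,95],
    [0,0,10.2,0,0,0,95],
    [0,0,10.1,0,0,0,95],
    [0,0,10.1,0,0,0,95],
    [0,0,10.1,0,0,0,95],
    [0,0,10.1,0,0,0,95],
    [0,0,10.1,0,0,0,95],
  ],
)

```text
t: 9.65
eef_pos: [560.1, 28.1, 177.8]
tcp_rot: [3.141, -0.0, 1.367]
ft_force: [-0.3, 0.7, -0.3]
opening: 1.0
grip_force: 0.0
```

Call:
jog_arm(
  motion=[
    [0,0,0,-45,5,0,80],
    [0,0,0,-45,5,10,60],
    [0,0,0,-38.4,6,20,60],
    [0,0,0,0,0,12,60],
    [0,0,0,0,0,0,60],
  ],
)

```text
t: 10.28
eef_pos: [550.2, -100.5, 135.1]
tcp_rot: [-3.14, -0.0, 1.372]
ft_force: [-0.2, 0.3, 0.2]
opening: 0.637
grip_force: 0.0
```

```bash
python3 go.py 550.8 -100.9 27.5 -11.4; python3 - <<'E'
from h import *
c=shot("top"); cv2.imwrite("pics/t2.png",cv2.resize(c["color"][130:290,190:490,::-1],None,fx=2.6,fy=2.6))
c=shot("side"); cv2.imwrite("pics/s2.png",cv2.resize(c["color"][130:320,220:420,::-1],None,fx=3,fy=3))
E
```

```text
now [ 550.2 -100.5  135.1] phi -11.4 tip 57.1
turn z 0.0 | shift -0.3 0.6 29.6
```

View pics/s2.png

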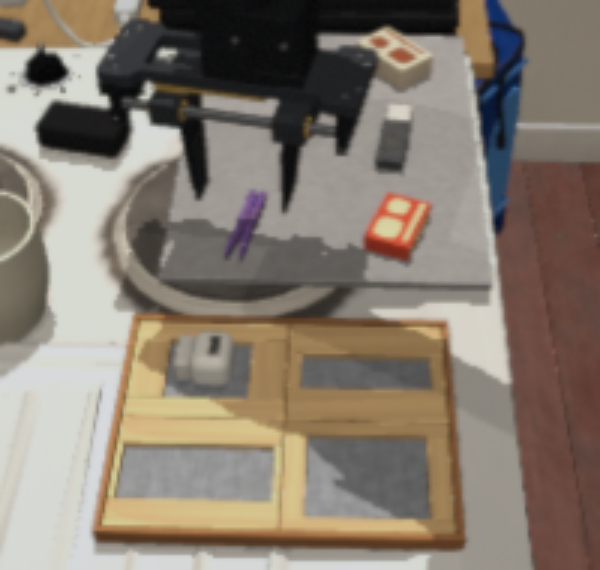

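The side view shows the adapter sitting in its recess at (205,358), a little towards +x. The fingers straddle the purple clip at (245,222).

Call:
jog_arm(
  motion=[
    [0,0,0,-0.3,0.6,15,60],
    [0,0,0,0,0,10,60],
    [0,0,0,0,0,4.5,40],
    [0,0,0,0,0,0,5],
    [0,0,0,0,0,0,5],
    [0,0,0,0,0,0,5],
    [0,0,0,0,0,0,5],
    [0,0,0,0,0,0,5],
    [0,0,0,0,0,0,5],
    [0,0,0,0,0,0,5],
  ],
)

```text
t: 11.62
eef_pos: [551.2, -101.4, 106.4]
tcp_rot: [3.141, -0.0, 1.372]
ft_force: [-1.1, -0.6, 3.3]
opening: 0.157
grip_force: 30.0
```

```bash
python3 go.py; python3 - <<'E'
from h import *
c=shot("top"); w=cloud(c)
m=(abs(w[...,0]-567)<45)&(abs(w[...,1]-28)<35)&(w[...,2]>19)&(w[...,2]<45)
P=w[m];r=cv2.minAreaRect(P[:,:2].astype(np.float32));print(len(P),r,np.percentile(P[:,2],[50,95]))
E
```

```text
now [ 551.2 -101.4  106.4] phi -11.4 tip 28.4
124 ((577.5923461914062, 37.1065673828125), (49.002620697021484, 26.056875228881836), 18.31269073486328) [34.84491371 39.20170955]
```

Call:
jog_arm(
  motion=[
    [0,0,0,0,0,-20,5],
    [0,0,0,0,0,-40,5],
    [0,0,9.8,0,0,0,5],
    [0,0,9.8,0,0,0,5],
    [0,0,9.8,0,0,0,5],
    [0,0,9.8,0,0,0,5],
    [0,0,9.8,0,0,0,5],
    [0,0,9.8,0,0,0,5],
    [0,0,9.8,0,0,0,5],
    [0,0,10,0,0,0,5],
  ],
)

```text
t: 12.92
eef_pos: [551.0, -101.3, 166.0]
tcp_rot: [-3.141, 0.0, -0.005]
ft_force: [0.1, -0.0, -0.4]
opening: 0.152
grip_force: 30.0
```

```bash
python3 go.py 460.3 27 40 -90
```

```text
now [ 551.  -101.3  166. ] phi -90.3 tip 88.0
turn z -0.3 | shift -90.7 -128.3 48.0
```

Call:
jog_arm(
  motion=[
    [0,0,0,-30,-43,0,5],
    [0,0,0,-30,-43,0,5],
    [0,0,0,-30.7,-42.3,10,5],
    [0,0,0,0,0,30,5],
    [0,0,0,0,0,8,5],
    [0,0,0,0,0,0,5],
  ],
)

```text
t: 13.68
eef_pos: [460.5, 26.6, 118.0]
tcp_rot: [-3.141, 0.001, 0.0]
ft_force: [0.1, 0.4, -1.2]
opening: 0.154
grip_force: 30.0
```

```bash
python3 go.py 460.3 27 16.5 -90; python3 - <<'E'
from h import *
c=shot("side"); cv2.imwrite("pics/s3.png",cv2.resize(c["color"][200:320,220:420,::-1],None,fx=3,fy=3))
E
```

```text
now [460.5  26.6 118. ] phi -90.0 tip 40.0
turn z 0.0 | shift -0.2 -0.4 23.5
```

View pics/s3.png

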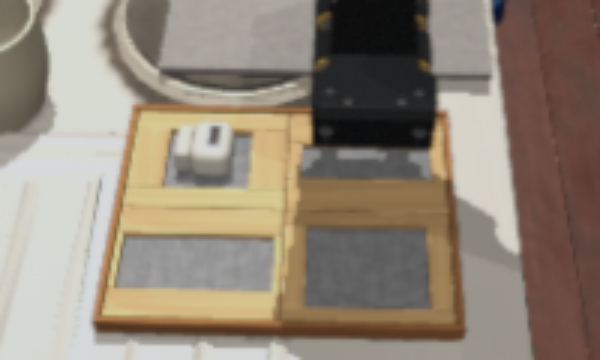

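The adapter is in its recess at (205,150), and the gripper is over the clip recess at (365,165). I'll lower, release and rise.

Call:
jog_arm(
  motion=[
    [0,0,0,0,-0.4,15,5],
    [0,0,0,0,0,5,5],
    [0,0,0,0,0,3,5],
    [0,0,0,0,0,0,5],
    [0,0,0,0,0,0,35],
    [0,0,0,0,0,0,35],
    [0,0,0,0,0,0,35],
    [0,0,0,0,0,-20,60],
    [0,0,0,0,0,-40,80],
    [0,0,0,0,0,-20,80],
  ],
)

```text
t: 14.98
eef_pos: [460.5, 27.3, 176.9]
tcp_rot: [3.142, -0.002, 0.001]
ft_force: [-0.1, 0.5, -0.3]
opening: 0.628
grip_force: 0.0
```

```bash
python3 go.py 436.4 -101 60 -21.5  436.4 -101 29.5 -21.5
```

```text
now [460.5  27.3 176.9] phi -90.0 tip 98.9
turn z -68.5 | shift -128.2 24.6 38.9
turn z -0.0 | shift -0.0 0.0 30.5
```

Call:
jog_arm(
  motion=[
    [0,0,-9.8,0,0,0,85],
    [0,0,-9.8,0,0,0,85],
    [0,0,-9.8,0,0,0,85],
    [0,0,-9.8,0,0,0,85],
    [0,0,-9.8,0,0,0,85],
    [0,0,-9.8,0,0,0,85],
    [0,0,-9.7,0,0,0,85],
    [0,0,0,-43,8,0,85],
    [0,0,0,-43,8,10,85],
    [0,0,0,-42.2,8.6,25,85],
  ],
)

```text
t: 16.23
eef_pos: [436.4, -102.3, 140.6]
tcp_rot: [3.139, -0.0, 1.197]
ft_force: [1.4, -0.4, -0.7]
opening: 0.896
grip_force: 0.0
```

Call:
jog_arm(
  motion=[
    [0,0,0,0,0,0,80],
  ],
)

```text
t: 16.35
eef_pos: [435.6, -102.9, 139.1]
tcp_rot: [-3.139, -0.0, 1.193]
ft_force: [0.0, -0.4, 0.7]
opening: 0.852
grip_force: 0.0
```

```bash
python3 go.py 436.4 -101 29.5 -21.5; python3 - <<'E'
from h import *
c=shot("side"); cv2.imwrite("pics/s4.png",cv2.resize(c["color"][130:320,220:420,::-1],None,fx=3,fy=3))
E
```

```text
now [ 435.6 -102.9  139.1] phi -21.7 tip 61.1
turn z -0.2 | shift 2.0 0.1 31.6
```

View pics/s4.png

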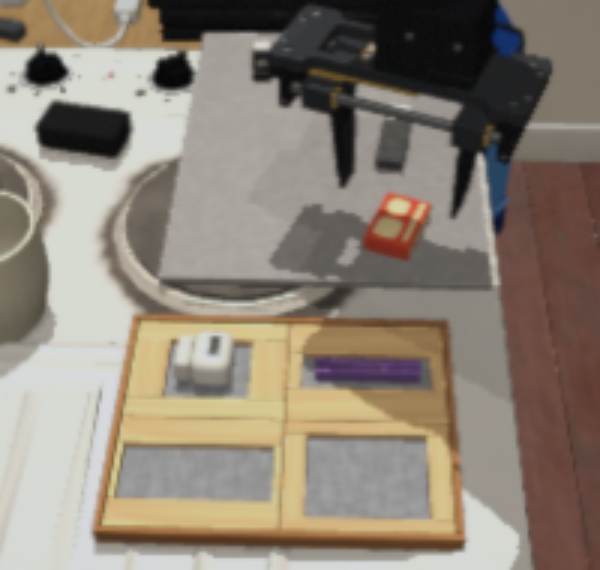

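The clip lies in its recess at (367,370), and the fingers straddle the matchbox at (397,225).

Call:
jog_arm(
  motion=[
    [0,0,0,1.5,0,15,80],
    [0,0,0,0,0,11,80],
    [0,0,0,0,0,5.5,60],
    [0,0,0,0,0,0,20],
    [0,0,0,0,0,0,20],
    [0,0,0,0,0,0,20],
    [0,0,0,0,0,0,20],
    [0,0,0,0,0,0,20],
    [0,0,0,0,0,0,20],
    [0,0,0,0,0,0,20],
  ],
)

```text
t: 17.65
eef_pos: [437.0, -99.7, 108.9]
tcp_rot: [3.141, -0.0, 1.196]
ft_force: [-0.9, 0.0, 6.0]
opening: 0.374
grip_force: 30.0
```

Call:
jog_arm(
  motion=[
    [0,0,0,0,0,-20,20],
    [0,0,0,0,0,-40,20],
    [0,0,9.8,0,0,0,20],
    [0,0,9.8,0,0,0,20],
    [0,0,9.8,0,0,0,20],
    [0,0,9.8,0,0,0,20],
    [0,0,9.8,0,0,0,20],
    [0,0,9.8,0,0,0,20],
    [0,0,9.7,0,0,0,20],
  ],
)

```text
t: 18.77
eef_pos: [436.7, -99.6, 168.6]
tcp_rot: [-3.141, 0.0, -0.005]
ft_force: [0.6, 0.1, 0.3]
opening: 0.373
grip_force: 30.0
```

```bash
python3 go.py 461 113 40 -90
```

```text
now [436.7 -99.6 168.6] phi -90.3 tip 90.6
turn z -0.3 | shift 24.3 -212.6 50.6
```

Call:
jog_arm(
  motion=[
    [0,0,0,5,-45,0,20],
    [0,0,0,5,-45,0,20],
    [0,0,0,5,-45,0,20],
    [0,0,0,5,-45,0,20],
    [0,0,0,4.3,-32.6,15,20],
    [0,0,0,0,0,30,20],
    [0,0,0,0,0,5,20],
    [0,0,0,0,0,0,20],
  ],
)

```text
t: 19.77
eef_pos: [461.0, 112.7, 118.8]
tcp_rot: [-3.142, 0.001, 0.0]
ft_force: [-0.3, -0.6, -0.1]
opening: 0.375
grip_force: 30.0
```

```bash
python3 go.py 461 113 18.5 -90
```

```text
now [461.  112.7 118.8] phi -90.0 tip 40.8
turn z 0.0 | shift -0.0 -0.3 22.3
```

Call:
jog_arm(
  motion=[
    [0,0,0,0,0,13,20],
    [0,0,0,0,0,6,20],
    [0,0,0,0,0,3,20],
    [0,0,0,0,0,0,20],
    [0,0,0,0,0,0,55],
    [0,0,0,0,0,0,55],
    [0,0,0,0,0,0,55],
    [0,0,0,0,0,-20,75],
    [0,0,0,0,0,-40,80],
    [0,0,0,0,0,-20,80],
  ],
)

```text
t: 21.02
eef_pos: [461.2, 113.0, 178.4]
tcp_rot: [-3.141, -0.002, 0.001]
ft_force: [0.2, 0.2, 0.1]
opening: 0.819
grip_force: 0.0
```

```bash
python3 go.py 436.5 -205.7 60 -8  436.5 -205.7 27.5 -8
```

```text
now [461.2 113.  178.4] phi -90.0 tip 100.4
turn z -82.0 | shift -319.1 19.9 40.4
turn z -0.0 | shift 0.0 0.0 32.5
```

Call:
jog_arm(
  motion=[
    [0,0,-10.2,0,0,0,80],
    [0,0,-10.2,0,0,0,80],
    [0,0,-10.2,0,0,0,80],
    [0,0,-10.2,0,0,0,80],
    [0,0,-10.3,0,0,0,80],
    [0,0,-10.3,0,0,0,80],
    [0,0,-10.3,0,0,0,80],
    [0,0,-10.3,0,0,0,80],
  ],
)

```text
t: 22.02
eef_pos: [461.0, 113.0, 176.8]
tcp_rot: [3.141, -0.0, 1.438]
ft_force: [0.1, 0.0, 0.1]
opening: 0.843
grip_force: 0.0
```

Call:
jog_arm(
  motion=[
    [0,0,0,-50,3,0,80],
    [0,0,0,-50,3,0,80],
    [0,0,0,-50,3,0,80],
    [0,0,0,-50,3,0,70],
    [0,0,0,-50,4,0,70],
    [0,0,0,-50,3,10,70],
    [0,0,0,-19,1,20,70],
    [0,0,0,0,0,10,70],
    [0,0,0,0,0,0,70],
  ],
)

```text
t: 23.15
eef_pos: [436.4, -204.9, 136.3]
tcp_rot: [-3.14, -0.001, 1.432]
ft_force: [-0.5, 0.1, 0.9]
opening: 0.734
grip_force: 0.0
```

```bash
python3 go.py 436.5 -205.7 27.5 -8; python3 - <<'E'
from h import *
c=shot("side"); cv2.imwrite("pics/s5.png",cv2.resize(c["color"][130:320,220:420,::-1],None,fx=3,fy=3))
E
```

```text
now [ 436.4 -204.9  136.3] phi -7.9 tip 58.3
turn z 0.1 | shift -0.8 0.2 30.8
```

View pics/s5.png

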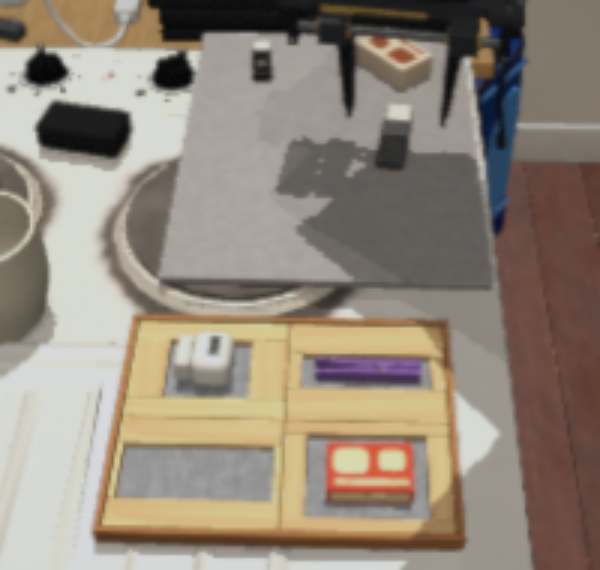

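The matchbox is in its recess at (370,472), and the fingers straddle the lighter at (395,137).

Call:
jog_arm(
  motion=[
    [0,0,0,-0.8,0,15,70],
    [0,0,0,0,0,10,70],
    [0,0,0,0,0,5.5,50],
    [0,0,0,0,0,0,10],
    [0,0,0,0,0,0,10],
    [0,0,0,0,0,0,10],
    [0,0,0,0,0,0,10],
    [0,0,0,0,0,0,10],
    [0,0,0,0,0,0,10],
    [0,0,0,0,0,0,10],
  ],
)

```text
t: 24.45
eef_pos: [436.6, -206.6, 106.4]
tcp_rot: [3.141, 0.0, 1.432]
ft_force: [-0.6, 0.0, 4.7]
opening: 0.242
grip_force: 30.1
```

Call:
jog_arm(
  motion=[
    [0,0,0,0,0,-20,10],
    [0,0,0,0,0,-40,10],
    [0,0,10.2,0,0,0,10],
    [0,0,10.2,0,0,0,10],
    [0,0,10.2,0,0,0,10],
    [0,0,10.2,0,0,0,10],
    [0,0,10.3,0,0,0,10],
    [0,0,10.3,0,0,0,10],
    [0,0,10.3,0,0,0,10],
    [0,0,10.3,0,0,0,10],
  ],
)

```text
t: 25.7
eef_pos: [436.4, -206.4, 166.0]
tcp_rot: [-3.141, 0.0, -0.005]
ft_force: [0.3, 0.0, 0.0]
opening: 0.245
grip_force: 30.0
```

```bash
python3 go.py 574.5 112.7 40 -90
```

```text
now [ 436.4 -206.4  166. ] phi -90.3 tip 88.0
turn z -0.3 | shift 138.1 -319.1 48.0
```

Call:
jog_arm(
  motion=[
    [0,0,0,20,-46,0,10],
    [0,0,0,20,-46,0,10],
    [0,0,0,20,-46,0,10],
    [0,0,0,20,-46,0,10],
    [0,0,0,20,-46,0,10],
    [0,0,0,20,-46,0,10],
    [0,0,0,18,-43,10,10],
    [0,0,0,0,0,30,10],
    [0,0,0,0,0,8,10],
    [0,0,0,0,0,0,10],
  ],
)

```text
t: 26.95
eef_pos: [574.1, 112.2, 118.0]
tcp_rot: [3.142, 0.001, 0.0]
ft_force: [-0.3, -0.1, 0.2]
opening: 0.236
grip_force: 30.0
```

```bash
python3 go.py 574.5 112.7 16.5 -90
```

```text
now [574.1 112.2 118. ] phi -90.0 tip 40.0
turn z 0.0 | shift 0.4 -0.5 23.5
```

Then I'll back off towards -y, clear of the tray, to check.

Call:
jog_arm(
  motion=[
    [0,0,0,0.4,-0.5,14,10],
    [0,0,0,0,0,6,10],
    [0,0,0,0,0,3,10],
    [0,0,0,0,0,0,10],
    [0,0,0,0,0,0,45],
    [0,0,0,0,0,0,45],
    [0,0,0,0,0,0,45],
    [0,0,0,0,0,-20,60],
    [0,0,0,0,0,-40,80],
    [0,0,0,0,0,-40,80],
  ],
)

```text
t: 28.2
eef_pos: [574.6, 113.1, 196.3]
tcp_rot: [-3.142, 0.001, 0.001]
ft_force: [0.3, 0.1, -0.2]
opening: 0.727
grip_force: 0.0
```

Call:
jog_arm(
  motion=[
    [0,0,0,-10,40,-20,80],
    [0,0,0,-10,50,-20,80],
    [0,0,0,-10,50,-20,80],
    [0,0,0,-10,50,0,80],
    [0,0,0,-10,50,0,80],
    [0,0,0,-10,50,0,80],
    [0,0,0,-10,50,0,80],
    [0,0,0,-10,50,0,80],
    [0,0,0,0,0,0,80],
    [0,0,0,0,0,0,80],
  ],
)

```text
t: 29.45
eef_pos: [494.8, -276.6, 255.1]
tcp_rot: [-3.141, 0.0, 0.0]
ft_force: [0.4, 0.4, -0.4]
opening: 0.843
grip_force: 0.0
```

```bash
python3 - <<'E'
from h import *
C={n:shot(n) for n in("top","side")}
for n,c in C.items():
    w=cloud(c)
    for k,(x,y,zt) in dict(adap=(567.6,27.5,14),light=(567.5,112.7,13.5),match=(459.7,113,14),clip=(460.5,27,13)).items():
        m=(abs(w[...,0]-x)<(46 if k!="adap" else 27))&(abs(w[...,1]-y)<{"adap":25,"light":19,"match":30,"clip":13}[k])&(w[...,2]>zt)&(w[...,2]<60)
        nl,l=cv2.connectedComponents(m.astype(np.uint8)); b=max(range(1,nl),key=lambda i:(l==i).sum()); P=w[l==b]
        r=cv2.minAreaRect(P[:,:2].astype(np.float32)); print(n,k,len(P),"off",np.round(np.array(r[0])-(x,y),1),np.round(r[1:][0],1),round(r[2],1),"z",np.percentile(P[:,2],[5,50,95]).round(1))
t=cv2.resize(C["top"]["color"][130:290,190:490,::-1],None,fx=2.2,fy=2.2); s=cv2.resize(C["side"]["color"][225:315,245:385,::-1],None,fx=2.6,fy=2.6)
o=np.zeros((t.shape[0]+s.shape[0],t.shape[1],3),np.uint8);o[:t.shape[0]]=t;o[t.shape[0]:,:s.shape[1]]=s; cv2.imwrite("pics/f.png",o)
E
```

```text
top adap 343 off [ 0.8 -0.8] [33.3 36.8] 88.6 z [26.9 34.4 38.9]
top light 509 off [-1.  -0.4] [80.7 23.5] 0.4 z [16.3 20.2 23.2]
top match 564 off [-2.2 -0.5] [36.7 53.4] 89.6 z [20.2 23.9 26.5]
top clip 250 off [-1.1 -0.5] [13.5 70.6] 89.8 z [14.1 19.2 22. ]
side adap 316 off [ 4.6 -2.1] [44.6 43.9] 88.9 z [18.6 33.1 37.9]
side light 476 off [-1.5  2.2] [24.7 80.2] 89.2 z [15.6 19.9 22.3]
side match 520 off [-0.7  1.8] [51.6 36.8] 1.3 z [16.8 23.7 25.6]
side clip 245 off [-1.  -0.5] [21.8 72.2] 87.2 z [13.9 18.9 21.3]
```

View pics/f.png

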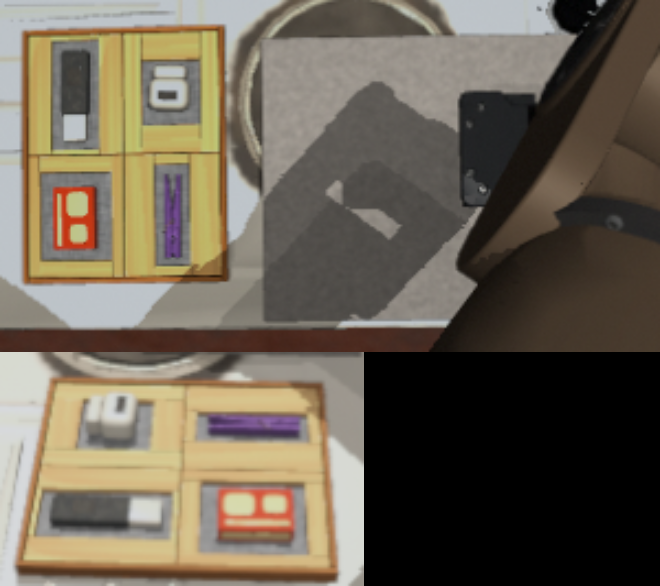

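All four things lie flat and centred in their recesses, within about 5 mm by both views. The last side pictures show the two look-alikes where they began. I'll hand it in.

```bash
python3 -c "
from cell import env
print(env.job_done())"
```

```text
the job is handed in; nothing more can be done
None
```

The plug adapter, stick lighter, matchbox and bag clip each lie flat in their own recess, with centres within about 5 mm by camera; the memory stick and card box were not touched, and the job was handed in at about 30 s of the 90 s (no verdict was returned).

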